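Shut a clamshell jig, pin it and hold it pressed

ROBOT

A 6-joint arm with a two-finger parallel gripper is mounted at the origin on the work surface. World frame = base frame: x ahead of the robot, y to its left, z up, the work surface at z = 0. Lengths are in mm, angles in rad, forces in N, time in s.
With the tool pointing down it reaches from about 325 to 850 mm from the base axis. Payload 15.5 kg.
Tool frame: the origin (TCP) lies midway between the tips of the shut fingers; the grasp point (between the pads) lies 19 mm behind it (arm.hold_point_z is the z of the grasp point in the tool frame, in mm); z points along the fingers, y is the line along which they close (so a half turn about z gives the same grasp; the last joint's range is limited). The gripper opens to 91 mm and grips with 3 to 60 N. Pads are 32 mm wide; open, the fingers measure 118 mm over their backs; the gripper's body (76 mm by 178 mm) begins 60 mm behind the grasp point.
Start: joints at [1.093, 0.494, 1.345, -0, 1.302, -0.096], TCP at [232.865, 580, 213.915] pointing down, gripper open.
Joint ranges: [-2.91, 2.91], [-0.82, 2.16], [0.22, 2.67], [-1.22, 4.37], [0.12, 2.79], [-3.08, 3.08]. Speed limits (rad/s): [1.89, 1.89, 2.57, 3.01, 3.01, 3.01].

INTERFACE

Orientations are given as a unit quaternion [w, x, y, z].
In Python, from station import arm gives the robot as it stands.
- The arm moves only by the tool send_rows, never from a script. Its argument "series" is a list of rows, each a list of 7 numbers: the turn, a rotation vector about the tool's x, y, z in rad, then the shift along the tool's x, y, z in mm, then the closure, from -1 (fully open) to 1 (shut). In form: [[wx, wy, wz, dx, dy, dz, grip], ...]. A call has 1 to 8 rows; each row shifts and turns the commanded pose from where the row before left it, along the tool's axes as they then stand; what a row does not reach is not made up. A row lasts 1/8 s, in which the tool goes at most 62.5 mm and 10.7 degrees, less where a joint would pass 70% of its speed; a pose out of reach is approached as far as the arm can. A call is refused whole if a number of a shift passes 62.5 or a number of a turn 0.188, either way. A call with a gripper value outside its range is refused whole. The fingers move at their own pace and stop on an object; "newtons" is the grip in N (left out, the last holds). Time passes only in rows, so rows that do not move let the fingers close. It gives the time, the measured TCP pose, the force, the opening and the grip force at its end, in the units of the state.
- arm.state(): the state, without advancing time (a new reading comes with each control period).
- arm.camera(name): name is "scene" or "top" or "wrist"; returns a dict with "img" (384x512x3 uint8, red, green, blue), "depth" (384x512 float32, mm along the optical axis (not along the pixel's ray), 0 where there is no reading), "fx", "fy", "cx", "cy" (pixels), "dist_coeffs" ([k1, k2, p1, p2, k3] as OpenCV has them; the pictures are not rectified), "world_from_camera" (4x4, takes a point from camera to world coordinates); the wrist camera has in their place "hand_eye" (4x4, takes a point from camera to tool coordinates, whose origin is the TCP and whose axes are the flange's). Camera axes: x right, y down, z forward; pixel columns grow to the right and rows downward; lengths in mm; the calibration is good to about 2 mm. A picture is of the moment at which its call begins: read the wrist's pose just before it.
- arm.finish_job(): hands the job in; it is judged then, once.
The state is a dict: "time_s": time; "joint_pos": joint angles; "dq": joint speeds; "joint_efforts": joint torques, N m; "tool_pos": TCP position; "ee_rot": TCP orientation; "wrist_force": force on the tool from outside, world axes, zero at the start; "ft_torque": the same for the moment, N m; "grip_width": opening from 0.0 (shut) to 1.0 (fully open); "grip_force": force on a finger pad.
Only numpy, scipy, OpenCV 4.12 (cv2) and the standard library are available. Lean on these libraries where they do the work, as an engineer would, in place of code of your own. Each camera call takes 0.05 s, during which the arm holds its last target. There are 200 camera calls.

TASK

The clamshell jig on the bench has a metal disc in its nest: fold its black lid down onto the disc, take the long round-headed pin from the wooden rack, and push it down through the hole in the lid into the hole in the base. A sprung pad keeps the lid ajar, so push the pin fully home and finish while still holding it pressed down with the lid fully shut; do not let go. Leave the square-headed pin in the rack, and the bottle and the finished unit where they stand.

Things in the scene. Friction and masses are not known exactly. Their poses are not given: they have to be found in the camera images.
- jig: Aluminium base of the clamshell jig, fixed to the table: a block 120 (x) x 150 (y) x 45 (z) mm. Origin at the centre of its underside, on the table. The hinge runs along its x axis near its +y edge; the nest for the disc is at its centre and the pin hole 45 mm towards its -y edge.
- lid (a joint): Lid's hinge angle, rad: 0 = fully shut (flat on the base), 1.57 = upright, 1.95 = leaning back on its stop, over the jig's +y side. Light damped hinge: near upright it stays; pushed well past upright towards the base it falls by itself in a second or two and comes to rest ajar at about 0.065 on its sprung pad. About 7 N down at the pin hole shuts it to 0; let go, it springs ajar again, pin and all.
- lid_hinge (a point): Middle of the hinge axis: 70 mm from the jig's origin towards its +y, 51 mm above the table, parallel to the jig's x. Turns with the lid, a black plastic plate 104 mm wide (along the axis) and 12 mm thick centred on the axis's level, 0.22 kg, spanning 5 to 145 mm from the axis along this point's -y; its outer (upper) face looks along +z.
- lid_hole (a point): Centre of the upper mouth of the lid's pin hole (17 mm across, through), 115 mm from the hinge axis, on the lid's outer face, so 57 mm above the table when shut. It moves with the lid.
- jig_hole (a point): Centre of the mouth of the pin hole in the top face of the base, 45 mm above the table; the hole is vertical, 15 mm across and 38 mm deep.
- nest (a point): Centre of the floor of the round nest in the base (54 mm across, 14 mm deep), 31 mm above the table. Its disc lies in it.
- disc: Bright metal disc, 50 mm across, 8 mm thick, lying in the jig's nest. Origin at the centre of its underside. It stays there.
- pin: Steel locating pin, 110 g, 84 mm long, upright in one of the rack's two holes. From below: shank 12 mm across, 45 long, foot tapered; flange 28 across, 5 thick; round grip stem 18 across, 34 tall. Origin at the tip of the foot, z up along the pin. In the rack the tip is 10 mm above the table, so the stem spans 60 to 94 mm above the table.
- pin_tip (a point): Tip of the pin's foot, the same point as the pin's origin. Fully home it lies 33 mm below the mouth of the base's hole.
- square_pin: A shorter pin standing in the other hole of the rack: square head 26 x 26 x 20 mm sitting on the rack's top, round shank 30 mm long. Origin at the tip of the shank, 10 mm above the table. Not needed.
- rack: Wooden block 65 (x) x 140 (y) x 40 (z) mm, fixed to the table, with two round holes 14 mm across and 30 mm deep on its y axis, 35 mm either side of its centre. Origin at the centre of its underside.
- unit: A finished unit standing on the bench: aluminium foot plate 90 x 90 mm, aluminium cylinder, black block 70 x 100 mm and a disc on top, 102 mm tall, 0.8 kg. Origin at the centre of its underside.
- bottle: Clear water bottle standing on the bench, 60 mm across and 190 mm tall. Origin at the centre of its underside.
- pad (a joint): Travel of the round rubber pad (24 mm across) under the lid's middle, 70 mm from the hinge, m: 0 = fully out, about 0.0045 when the lid is shut on the disc. Its spring pushes with 6 N fully out, 15 N then.
Not all that is in view belongs to the job. What is shaped like the disc but pink or yellow is not meant.

How it is judged:
By the outcome, as a careful person would: the job done as asked, in the order asked, and still so for the second after the job is handed in, while the arm keeps its last pose, push and grip.
It also fails if it takes over 66 s, if anything falls off the work surface, if the arm or the gripper's body presses on something with over 40 N, if the wrist force passes 120 N, or if a joint passes its speed limit or range.

## Working session

There is one attempt and no reset: what is moved stays moved. The work goes in short steps, Python scripts to look and compute and a tool call to move; the robot and the scene stay as the last step left them, time stands still between calls to the robot, and variables do not carry over. Pictures are saved under pics/ and viewed, at most 10 in all, crops included, and the job is handed in when it is done.

Besides the shell and the picture viewer there is one more tool, called after "Request:" as name(argument=value, ...) on one line, values as JSON. send_rows: Moves the arm, as the interface text tells. Its arguments: {"type":"object","properties":{"series":{"type":"array"},"newtons":{"type":"number"}},"required":["series"]}

```bash
ls; mkdir -p pics
cat > h.py <<'E'
import numpy as np, cv2
from station import arm
from scipy.spatial.transform import Rotation as R
def pts(c, T):
    h,w=c["depth"].shape
    u,v=np.meshgrid(np.arange(w),np.arange(h))
    K=np.array([[c["fx"],0,c["cx"]],[0,c["fy"],c["cy"]],[0,0,1.]])
    n=cv2.undistortPoints(np.stack([u,v],-1).reshape(-1,1,2).astype(np.float64),K,np.array(c["dist_coeffs"],float)).reshape(h,w,2)
    z=c["depth"].astype(float)
    P=np.dstack([n*z[...,None],z])
    W=P@np.array(T)[:3,:3].T+np.array(T)[:3,3]
    W[z==0]=np.nan
    return W
def toolT(s):
    q=s["ee_rot"];T=np.eye(4);T[:3,:3]=R.from_quat([q[1],q[2],q[3],q[0]]).as_matrix();T[:3,3]=s["tool_pos"];return T
def look(name):
    s=arm.state();c=arm.camera(name)
    T=c["world_from_camera"] if name!="wrist" else toolT(s)@np.array(c["hand_eye"])
    return c,pts(c,T)
def save(c,fn,crop=None,k=1):
    im=c["img"][...,::-1]
    if crop: im=im[crop[1]:crop[3],crop[0]:crop[2]]
    cv2.imwrite("pics/"+fn,cv2.resize(im,None,fx=k,fy=k))
E
python3 - <<'E'
from h import *
print(arm.state(), arm.hold_point_z)
for n in("top","scene"):
    c,W=look(n);save(c,n+"1.png");np.save(n+"1.npy",W);print(c["world_from_camera"])
a=cv2.imread("pics/top1.png")
E
```

```text
pics
{'time_s': 0.0, 'joint_pos': array([ 1.09351053e+00,  4.94188195e-01,  1.34613699e+00, -1.61955569e-06,
        1.30250463e+00, -9.54858289e-02]), 'dq': array([-0.00021675, -0.00075667, -0.00101529, -0.00112711,  0.00063893,
       -0.00151564]), 'joint_efforts': array([ 1.07212563e-03, -8.78827786e+01, -3.81830084e+01,  7.07241381e-02,
        5.35521784e-02, -1.14510808e-04]), 'tool_pos': array([232.68074845, 579.65685234, 213.33316772]), 'ee_rot': array([-1.73992268e-04,  1.89742359e-01,  9.81833720e-01, -5.93607403e-04]), 'wrist_force': array([ 0.34745081, -0.00691164, -0.44635957]), 'ft_torque': array([-6.58946397e-05, -9.12195885e-02,  1.40055323e-02]), 'grip_force': 0.0, 'grip_width': 1.0002310956593632} -18.8
[[ 1.80518919e-03 -9.84884717e-01  1.73201720e-01  3.64190461e+02]
 [-9.99592624e-01 -6.71064762e-03 -2.77408359e-02  5.83473614e+01]
 [ 2.84838210e-02 -1.73081084e-01 -9.84495612e-01  1.39124349e+03]
 [ 0.00000000e+00  0.00000000e+00  0.00000000e+00  1.00000000e+00]]
[[ 6.38510510e-01  5.54847897e-01 -5.33336798e-01  1.10715341e+03]
 [ 7.69537617e-01 -4.50579280e-01  4.52537478e-01 -4.00093388e+02]
 [ 1.07789572e-02 -6.99372664e-01 -7.14675934e-01  7.46407045e+02]
 [ 0.00000000e+00  0.00000000e+00  0.00000000e+00  1.00000000e+00]]
```

View pics/top1.png

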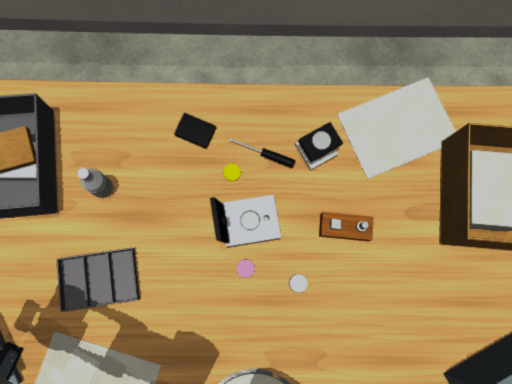

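View pics/scene1.png

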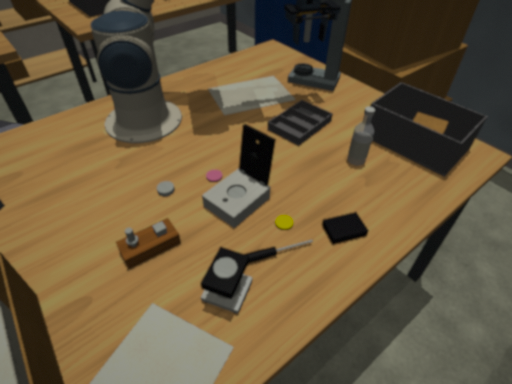

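Top view: jig at (248,221) with its lid upright on its left (+y) side at (220,221). The rack is at (346,226), with the round pin at (362,226) and the square one at (336,224). The bottle (95,180) and the unit (320,145) are well clear. The scene view agrees.

Run:
```python
from h import *
def rect(m,W):
    p=W[m][:,:2].astype(np.float32); (c,s,a)=cv2.minAreaRect(p); return np.round(c,1),np.round(s,1),round(a,2),m.sum(),np.round(np.median(W[m],0),1)
for n in("top","scene"):
    W=np.load(n+"1.npy"); x,y,z=W[...,0],W[...,1],W[...,2]
    t=np.load("top1.npy")
    pj=t[221,262]; pr=t[226,346]
    if n=="top": print(pj,pr,t[226,362],t[224,336],t[221,216])
    box=lambda p,r:(abs(x-p[0])<r)&(abs(y-p[1])<r)
    print(n,"jig",rect(box(pj,130)&(z>38)&(z<50),W))
    print(n,"lid",rect(box(pj,130)&(z>90),W), np.nanmax(z[box(pj,130)]))
    print(n,"rack",rect(box(pr,90)&(z>34)&(z<45),W))
    print(n,"sq",rect(box(pr,90)&(z>54)&(z<64),W))
    print(n,"pin",rect(box(pr,90)&(z>72),W))
    m=box(pj,130)&(z>62); q=W[m]; 
    # lid plane
    u,s,v=np.linalg.svd(q-q.mean(0),full_matrices=False); print("lidplane",v[2],q.mean(0),s)
```

```text
[535.76055752 -20.13243875  45.09260427] [ 524.7596603  -251.98008901   33.64301891] [ 518.50717678 -281.67780694   88.79169843] [ 527.21351979 -219.63174394   57.41260747] [516.50432216  99.91206999 191.49833488]
top jig (array([538.3,  12. ]), array([120.8, 150.1]), 9.36, np.int64(1999), array([536.5,   7.1,  44.6]))
top lid (array([525.1,  91.1]), array([104.5,  33.6]), 8.87, np.int64(481), array([520.9,  92.7, 174.9])) 200.19525265126958
top rack (array([ 525.2, -253.4]), array([141. ,  65.8]), 85.0, np.int64(963), array([ 521.9, -253.7,   39.8]))
top sq (array([ 525.2, -252.9]), array([94.7, 27.2]), 84.84, np.int64(127), array([ 526.7, -222.3,   60. ]))
top pin (array([ 521.7, -286.6]), array([16.7, 15.6]), 47.63, np.int64(48), array([ 520.8, -285.7,   92.3]))
lidplane [ 0.1364844  -0.9707594   0.19747962] [520.39018782  91.39788916 155.9503419 ] [935.73458856 692.24565685  81.30787575]
scene jig (array([537.5,  10.2]), array([123.2, 149.9]), 10.61, np.int64(1722), array([541.1,   4.5,  46.5]))
scene lid (array([523.8,  90.6]), array([106.1,  35.5]), 11.25, np.int64(1219), array([530.1,  89.9, 149.3])) 199.71780445722538
scene rack (array([ 524.8, -253.8]), array([138.8,  68. ]), 85.56, np.int64(1060), array([ 533.6, -259.5,   41.5]))
scene sq (array([ 525.1, -254.2]), array([94.6, 28.1]), 84.23, np.int64(164), array([ 529.4, -226.6,   60.9]))
scene pin (array([ 521.9, -289.2]), array([14.9, 17.7]), 32.87, np.int64(75), array([ 526.2, -289.6,   91.1]))
lidplane [-0.17484321  0.97216577 -0.15596017] [528.28424946  88.26900159 135.78796419] [1577.39016341 1217.39387652  115.40682576]
```

Request:
send_rows(series=[[0, 0, 0.182, 0, 0, 0, 1], [0, 0, 0.182, 0, 0, 0, 1], [0, 0, 0.182, 0, 0, 0, 1], [0, 0, 0.182, 0, 0, 0, 1], [0, 0, 0.182, 0, 0, 0, 1], [0, 0, 0.182, 0, 0, 0, 1], [0, 0, 0.182, 0, 0, 0, 1], [0, 0, 0, 0, 0, 0, 1]])

```text
time_s: 1.1
tool_pos: [232.8, 579.8, 213.6]
ee_rot: [0.0, 0.736, 0.677, -0.0]
wrist_force: [0.4, 0.1, -0.5]
grip_width: 0.158
grip_force: 0.0
```

Request:
send_rows(series=[[0, 0, 0, -44, 39, 0, 1], [0, 0, 0, -44, 39, 0, 1], [0, 0, 0, -44, 39, 0, 1], [0, 0, 0, -44, 39, 0, 1], [0, 0, 0, -44, 39, 0, 1], [0, 0, 0, -44, 39, 0, 1], [0, 0, 0, -44, 39, 0, 1], [0, 0, 0, 0, 0, 20, 1]])

```text
time_s: 2.1
tool_pos: [481.8, 247.2, 194.6]
ee_rot: [0.001, 0.736, 0.677, 0.001]
wrist_force: [-0.9, 1.8, -0.3]
grip_width: 0.005
grip_force: 0.0
```

Request:
send_rows(series=[[0, 0, 0, -32, 16, 22, 1], [0, 0, 0, -32, 16, 23, 1], [0, 0, 0, -24, 6.5, 0, 1], [0, 0, 0, -20, 5, 0, 1], [0, 0, 0, -18, 5, 0, 1], [0, 0, 0, -18, 5, 0, 1], [0, 0, 0, -18, 5, 0, 1], [0, 0, 0, -18, 5, 0, 1]])

```text
time_s: 3.1
tool_pos: [526.9, 64.1, 148.9]
ee_rot: [-0.0, 0.736, 0.677, 0.0]
wrist_force: [-0.4, 2.3, -0.2]
grip_width: 0.005
grip_force: 0.5
```

Request:
send_rows(series=[[0, 0, 0, -15, 4, 0, 1], [0, 0, 0, -15, 4, 0, 1], [0, 0, 0, 0, 0, -30, 1], [0, 0, 0, 0, 0, -50, 1]])

```text
time_s: 3.6
tool_pos: [531.4, 33.9, 228.7]
ee_rot: [-0.001, 0.737, 0.676, -0.001]
wrist_force: [1.2, -0.5, -0.1]
grip_width: 0.007
grip_force: 0.0
```

Request:
send_rows(series=[[0, 0, 0, -46, 2.7, 0, -1], [0, 0, 0, -46, 2.7, 0, -1], [0, 0, 0, -46, 2.7, 0, -1], [0, 0, 0, -46, 2.7, 0, -1], [0, 0, 0, -46, 2.7, 0, -1], [0, 0, 0, -46, 2.7, 0, -1], [0, 0, 0, -46, 2.7, 0, -1], [0, 0, 0, 0, 0, 20, -1]])

```text
time_s: 4.6
tool_pos: [523.9, -292.0, 209.6]
ee_rot: [0.002, 0.737, 0.675, 0.0]
wrist_force: [0.4, -0.1, 0.3]
grip_width: 0.853
grip_force: 0.0
```

```bash
python3 - <<'E'
from h import *
for n in ("top","wrist"):
    c,W=look(n); save(c,n+"2.png",(180,150,420,300) if n=="top" else None,3 if n=="top" else 1)
    np.save(n+"2.npy",W); x,y,z=W[...,0],W[...,1],W[...,2]
    m=(z>85)&(z<99)&(np.hypot(x-522,y+288)<25)
    print(n,m.sum(),cv2.minAreaRect(W[m][:,:2].astype(np.float32)) if m.sum()>5 else None, np.median(W[m],0))
    if n=="top":
        j=(abs(x-538)<80)&(abs(y-11)<110)&(z>50)&(z<90); print("lid",j.sum(),cv2.minAreaRect(W[j][:,:2].astype(np.float32)),z[j].min(),z[j].max())
s=arm.state();print(s["time_s"],s["tool_pos"])
a=cv2.imread("pics/top2.png");b=cv2.resize(cv2.imread("pics/wrist2.png"),(0,0),fx=.55,fy=.55)
E
python3 -c "
import cv2,numpy as np
a=cv2.resize(cv2.imread('pics/top2.png'),(480,300));b=cv2.imread('pics/wrist2.png')
o=np.zeros((600,800,3),np.uint8);o[:300,:480]=a;b=cv2.resize(b,(400,300));o[300:,:400]=b;cv2.imwrite('pics/c2.png',o)"
```

```text
top 34 ((522.6550903320312, -286.3452453613281), (13.494997024536133, 14.797933578491211), 47.25020217895508) [ 521.99606263 -286.39354824   93.57622806]
lid 2101 ((537.3341674804688, 12.8232421875), (117.87995147705078, 150.6063690185547), 9.677889823913574) 50.03192614380055 74.22079591541296
wrist 300 ((521.2000122070312, -287.9833984375), (17.193201065063477, 16.724716186523438), 40.973548889160156) [ 521.5076084  -287.15085258   93.37640017]
4.7 [ 522.35527008 -288.3462472   207.08475464]
```

View pics/c2.png

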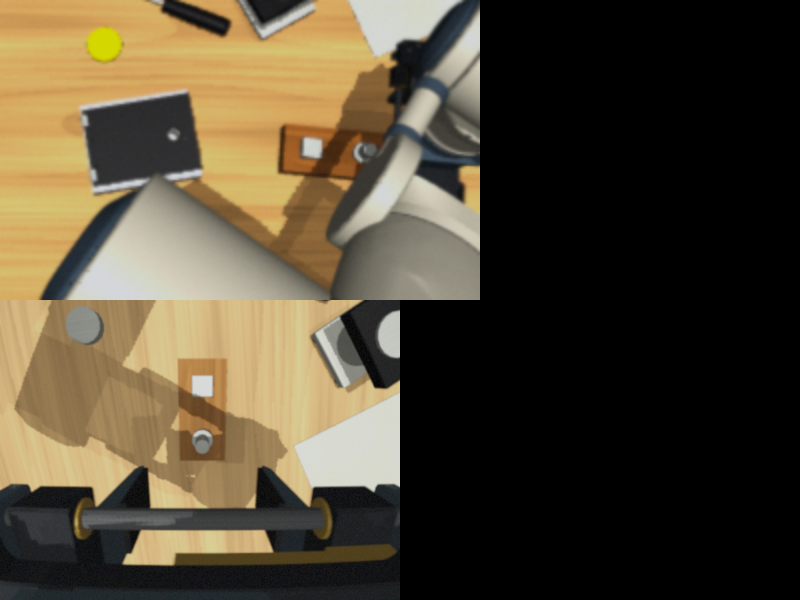

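The lid is down (ajar), with its hole at (173,134). In the wrist view the round pin at (202,442) stands between the open fingers and the square pin is clear of them. Next: descend and grip.

Request:
send_rows(series=[[0, 0, 0, 0, -0.8, 45, -1], [0, 0, 0, 0, 0, 45, -1], [0, 0, 0, 0, 0, 40, -1], [0, 0, 0, 0, 0, 14, -1], [0, 0, 0, 0, 0, 0, -1], [0, 0, 0, 0, 0, 0, 1], [0, 0, 0, 0, 0, 0, 1], [0, 0, 0, 0, 0, 0, 1]], newtons=50)

```text
time_s: 5.7
tool_pos: [523.2, -288.0, 65.7]
ee_rot: [0.001, 0.736, 0.676, 0.0]
wrist_force: [0.8, -0.0, -1.0]
grip_width: 0.698
grip_force: 0.0
```

Request:
send_rows(series=[[0, 0, 0, 0, 0, 0, 1], [0, 0, 0, 0, 0, 0, 1], [0, 0, 0, 0, 0, 0, 1], [0, 0, 0, 0, 0, 0, 1]])

```text
time_s: 6.2
tool_pos: [522.8, -287.7, 64.9]
ee_rot: [-0.0, 0.737, 0.676, -0.0]
wrist_force: [0.0, -0.2, -0.3]
grip_width: 0.261
grip_force: 0.0
```

Request:
send_rows(series=[[0, 0, 0, 0, 0, 1, 1], [0, 0, 0, 0, 0, 0, 1], [0, 0, 0, 0, 0, 0, 1], [0, 0, 0, 0, 0, 0, 1]])

```text
time_s: 6.7
tool_pos: [522.8, -287.8, 64.2]
ee_rot: [0.0, 0.736, 0.676, -0.0]
wrist_force: [-1.6, 0.1, 6.3]
grip_width: 0.185
grip_force: 50.0
```

Request:
send_rows(series=[[0, 0, 0, 0, 0, -20, 1], [0, 0, 0, 0, 0, -50, 1], [0, 0, 0, 0, 0, -50, 1], [0, 0, 0, 53, 2.7, 0, 1], [0, 0, 0, 53, 2.7, 0, 1], [0, 0, 0, 53, 2.7, 0, 1], [0, 0, 0, 0, 0, 0, 1], [0, 0, 0, 0, 0, 0, 1]])

```text
time_s: 7.7
tool_pos: [544.4, -130.1, 183.9]
ee_rot: [0.0, 0.736, 0.677, -0.0]
wrist_force: [0.0, -0.4, -1.4]
grip_width: 0.189
grip_force: 50.0
```

Run:
```python
from h import *
s=arm.state();print(s["time_s"],s["tool_pos"],s["wrist_force"],s["grip_width"])
c,W=look("wrist"); np.save("wrist3.npy",W); np.save("img3.npy",c["img"]); save(c,"wrist3.png",None,1.5)
c,W=look("top"); np.save("top3.npy",W); cv2.imwrite("pics/top3.png",c["img"][...,::-1])
for W in (np.load("wrist3.npy"),):
    x,y,z=W[...,0],W[...,1],W[...,2]
    j=(abs(x-538)<90)&(abs(y-11)<110)&(z>50)&(z<90)
    print(cv2.minAreaRect(W[j][:,:2].astype(np.float32)))
    m=(np.hypot(x-545,y+33)<25)&(z<58); v,u=np.nonzero(m); print(m.sum(),np.c_[u,v].mean(0) if m.sum() else 0,np.round(W[m][:8],0))
```

```text
7.7 [ 544.44565903 -130.11223016  183.90136927] [ 0.03811577 -0.37420697 -1.37483881] 0.18884757960705176
((540.3175659179688, -6.2541351318359375), (105.27980041503906, 111.92506408691406), 8.691844940185547)
274 [251.32116788  79.1350365 ] [[545. -23.  58.]
 [546. -23.  57.]
 [542. -24.  57.]
 [543. -24.  53.]
 [544. -24.  53.]
 [545. -24.  53.]
 [546. -24.  51.]
 [547. -24.  53.]]
```

View pics/wrist3.png

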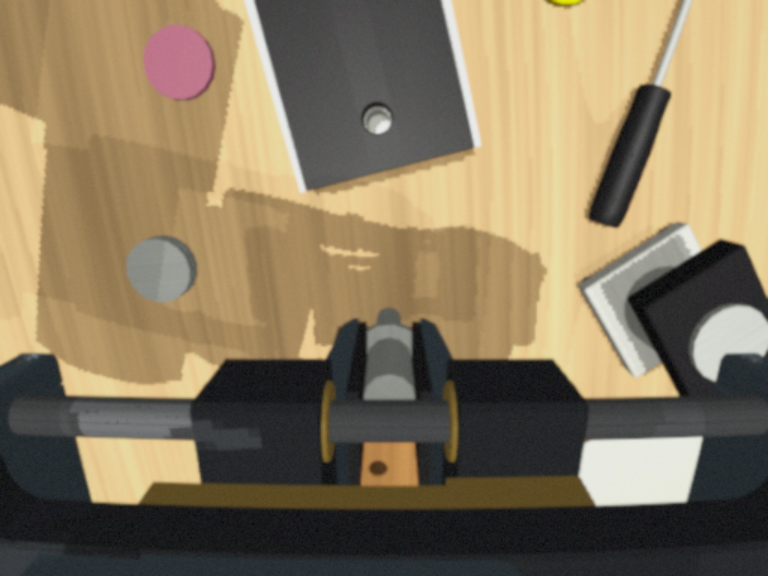

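Run:
```python
from h import *
W=np.load("wrist3.npy");img=np.load("img3.npy").astype(int)
x,y,z=W[...,0],W[...,1],W[...,2]
r=np.hypot(x-545,y+33)
ring=(r>14)&(r<35)&(z>50)&(y>-50)
A=np.c_[W[ring][:,:2],np.ones(ring.sum())]; 
for _ in range(3):
    p=np.linalg.lstsq(A,W[ring][:,2],rcond=None)[0]; e=z-(p[0]*x+p[1]*y+p[2]); ring&=abs(e)<2; A=np.c_[W[ring][:,:2],np.ones(ring.sum())]
print("plane",p,"z at hole",p@[545,-33,1])
m=np.zeros(z.shape,bool); m[60:100,230:272]=True
m&=((e<-2.5)|(img.sum(2)>230))
m=cv2.morphologyEx(m.astype(np.uint8),cv2.MORPH_OPEN,np.ones((2,2)))
n,l,st,ce=cv2.connectedComponentsWithStats(m); k=1+np.argmax(st[1:,4]); print(st[k],ce[k])
# pixel rays -> plane
c=arm.camera("wrist"); T=toolT(arm.state())@np.array(c["hand_eye"])
K=np.array([[c["fx"],0,c["cx"]],[0,c["fy"],c["cy"]],[0,0,1.]])
v,u=np.nonzero(l==k)
d=cv2.undistortPoints(np.c_[u,v].astype(float).reshape(-1,1,2),K,np.array(c["dist_coeffs"],float)).reshape(-1,2)
d=np.c_[d,np.ones(len(d))]@T[:3,:3].T; o=T[:3,3]
t=(p@[o[0],o[1],1]-o[2])/(d[:,2]-d[:,:2]@p[:2]); Q=o+t[:,None]*d
(cx,cy),rr=cv2.minEnclosingCircle(Q[:,:2].astype(np.float32)); print("hole",Q.mean(0),cx,cy,rr)
# pin tip area
mm=(abs(x-544)<30)&(abs(y+130)<40)&(z>118)&(z<150); print("pin low",mm.sum(),np.nanmean(W[mm],0) if mm.sum() else 0, z[mm].min() if mm.sum() else 0, [round(float(q),1) for q in (x[mm].min(),x[mm].max(),y[mm].min(),y[mm].max())])
s=arm.state();print(s["tool_pos"])
```

```text
plane [ 1.07183379e-02 -6.41042228e-02  5.65524244e+01] z at hole 64.50935784795152
[ 231   61   42   40 1619] [251.5577517   80.77887585]
hole [545.09785592 -34.0164873   64.57556783] 544.9892578125 -33.99106216430664 24.50699234008789
pin low 112 [ 543.7564084  -126.17153559  141.55724571] 132.78290873951443 [537.4, 549.2, -130.9, -124.6]
[ 544.32507702 -131.04244124  183.80067931]
```

Run:
```python
from h import *
W=np.load("wrist3.npy");g=np.load("img3.npy").astype(int).sum(2)
x,y,z=W[...,0],W[...,1],W[...,2]
p=np.array([1.07183379e-02,-6.41042228e-02,5.65524244e+01]);e=z-(p[0]*x+p[1]*y+p[2])
bg=np.median(g[60:100,230:272]);print("bg",bg)
c=arm.camera("wrist"); 
T=toolT(arm.state())@np.array(c["hand_eye"])
T[:3,3]+=np.array([544.446,-130.11,183.90])-arm.state()["tool_pos"]
K=np.array([[c["fx"],0,c["cx"]],[0,c["fy"],c["cy"]],[0,0,1.]])
for nm,cond in(("depth",e<-2.5),("img",abs(g-bg)>45)):
    m=np.zeros(z.shape,np.uint8); m[62:98,233:270]=cond[62:98,233:270]
    m=cv2.morphologyEx(m,cv2.MORPH_OPEN,np.ones((2,2),np.uint8))
    n,l,st,ce=cv2.connectedComponentsWithStats(m); k=1+np.argmax(st[1:,4])
    v,u=np.nonzero(l==k)
    d=cv2.undistortPoints(np.c_[u,v].astype(float).reshape(-1,1,2),K,np.array(c["dist_coeffs"],float)).reshape(-1,2)
    d=np.c_[d,np.ones(len(d))]@T[:3,:3].T; o=T[:3,3]
    t=(p@[o[0],o[1],1]-o[2])/(d[:,2]-d[:,:2]@p[:2]); Q=o+t[:,None]*d
    (cx,cy),rr=cv2.minEnclosingCircle(Q[:,:2].astype(np.float32)); print(nm,st[k],"hole",Q.mean(0),cx,cy,rr)
```

```text
bg 277.0
depth [243  71  19  19 290] hole [545.81720698 -32.24053047  64.4694318 ] 545.8489990234375 -32.080535888671875 8.34979248046875
img [241  69  22  22 322] hole [545.79619085 -32.09817679  64.46008107] 545.6052856445312 -31.97467041015625 9.584151268005371
```

Request:
send_rows(series=[[0, 0, 0, 33, -2.3, 0, 1], [0, 0, 0, 33, -2.3, 0, 1], [0, 0, 0, 32, -2.3, 15, 1], [0, 0, 0, 0, 0, 25, 1], [0, 0, 0, 0, 0, 12, 1], [0, 0, 0, 0, 0, 0, 1], [0, 0, 0, 0, 0, 0, 1], [0, 0, 0, 0, 0, 0, 1]])

```text
time_s: 8.9
tool_pos: [546.3, -32.1, 132.6]
ee_rot: [0.0, 0.737, 0.676, 0.0]
wrist_force: [-0.8, 0.4, -1.0]
grip_width: 0.185
grip_force: 50.0
```

Request:
send_rows(series=[[0, 0, 0, 0, 0, 4, 1], [0, 0, 0, 0, 0, 4, 1], [0, 0, 0, 0, 0, 4, 1], [0, 0, 0, 0, 0, 4, 1], [0, 0, 0, 0, 0, 4, 1], [0, 0, 0, 0, 0, 0, 1]])

```text
time_s: 9.65
tool_pos: [545.7, -31.8, 111.6]
ee_rot: [-0.0, 0.737, 0.676, -0.0]
wrist_force: [0.2, -0.5, -0.4]
grip_width: 0.187
grip_force: 50.0
```

Run:
```python
from h import *
s=arm.state();print(s["time_s"],s["tool_pos"],s["wrist_force"])
c,W=look("wrist"); save(c,"wrist4.png",(160,40,360,300),2)
c,W=look("scene"); save(c,"scene4.png",(160,110,320,250),4)
a=cv2.imread("pics/wrist4.png");b=cv2.imread("pics/scene4.png");b=b[:520,:400]
cv2.imwrite("pics/c4.png",np.hstack([a,b]))
```

```text
9.65 [545.66297937 -31.7549742  111.57888205] [ 0.20781099 -0.51557006 -0.35016456]
```

View pics/c4.png

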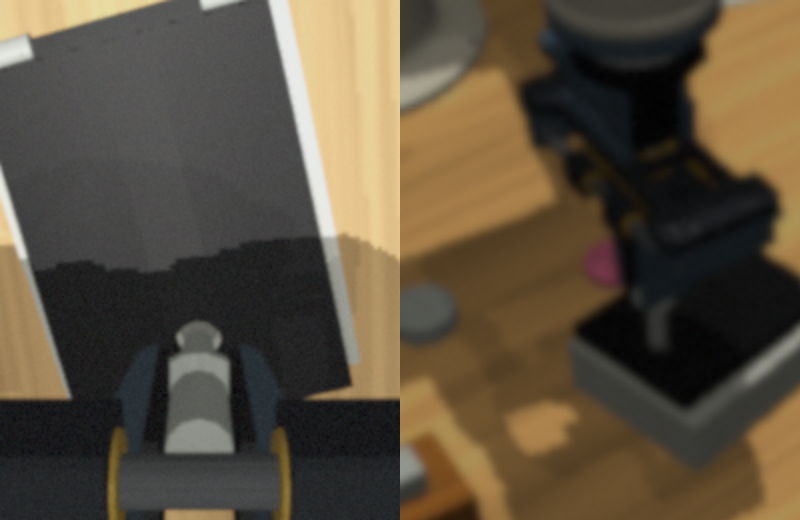

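The pin tip sits in the lid hole (left panel, around (198,335)) with no contact force, so I keep going down.

Request:
send_rows(series=[[0, 0, 0, -0.8, 0, 4, 1], [0, 0, 0, 0, 0, 4, 1], [0, 0, 0, 0, 0, 4, 1], [0, 0, 0, 0, 0, 4, 1], [0, 0, 0, 0, 0, 4, 1], [0, 0, 0, 0, 0, 0, 1]])

```text
time_s: 10.5
tool_pos: [545.6, -32.5, 91.6]
ee_rot: [-0.0, 0.737, 0.676, -0.0]
wrist_force: [0.1, 0.6, -1.4]
grip_width: 0.188
grip_force: 50.0
```

Request:
send_rows(series=[[0, 0, 0, 0, 0, 4, 1], [0, 0, 0, 0, 0, 4, 1], [0, 0, 0, 0, 0, 4, 1], [0, 0, 0, 0, 0, 4, 1], [0, 0, 0, 0, 0, 0, 1]], newtons=60)

```text
time_s: 11.12
tool_pos: [545.6, -32.5, 75.5]
ee_rot: [-0.0, 0.737, 0.676, -0.0]
wrist_force: [0.7, 1.2, -2.4]
grip_width: 0.186
grip_force: 60.0
```

Request:
send_rows(series=[[0, 0, 0, 0, 0, 3, 1], [0, 0, 0, 0, 0, 3, 1], [0, 0, 0, 0, 0, 2, 1], [0, 0, 0, 0, 0, 0, 1], [0, 0, 0, 0, 0, 0, 1]])

```text
time_s: 11.75
tool_pos: [546.1, -32.6, 68.0]
ee_rot: [0.0, 0.737, 0.676, 0.0]
wrist_force: [0.3, 1.2, 3.1]
grip_width: 0.188
grip_force: 60.0
```

Request:
send_rows(series=[[0, 0, 0, 0, 0, 1, 1], [0, 0, 0, 0, 0, 0.7, 1], [0, 0, 0, 0, 0, 0, 1], [0, 0, 0, 0, 0, 0, 1]])

```text
time_s: 12.25
tool_pos: [546.1, -32.6, 66.6]
ee_rot: [0.0, 0.737, 0.676, 0.0]
wrist_force: [-0.5, 1.3, 8.4]
grip_width: 0.185
grip_force: 60.0
```

Request:
send_rows(series=[[0, 0, 0, 0, 0, 0.5, 1], [0, 0, 0, 0, 0, 0.5, 1], [0, 0, 0, 0, 0, 0, 1], [0, 0, 0, 0, 0, 0, 1]])

```text
time_s: 12.75
tool_pos: [546.1, -32.6, 66.2]
ee_rot: [0.0, 0.737, 0.676, 0.0]
wrist_force: [-4.4, 2.6, 22.1]
grip_width: 0.181
grip_force: 60.0
```

The force jumped to 22 N at the expected height, 66.2 mm. I'll check that the lid is flat before handing in.

Run:
```python
from h import *
s=arm.state();print(s["time_s"],s["tool_pos"],s["wrist_force"])
c,W=look("wrist"); save(c,"wrist5.png",(120,0,400,384),1.5)
x,y,z=W[...,0],W[...,1],W[...,2]; a=np.radians(9.6)
X=(x-538)*np.cos(a)+(y-11.5)*np.sin(a); Y=-(x-538)*np.sin(a)+(y-11.5)*np.cos(a)
m=(abs(X)<45)&(Y>-40)&(Y<55)&(z>50)&(z<75)&((abs(X)>25)|(Y>0))
A=np.c_[X[m],Y[m],np.ones(m.sum())];p=np.linalg.lstsq(A,z[m],rcond=None)[0];print(m.sum(),p)
```

```text
12.75 [546.12137968 -32.63615981  66.19879232] [-4.42580818  2.61992856 22.13745816]
20096 [-1.08326408e-04  1.54476178e-03  5.67417314e+01]
```

View pics/wrist5.png

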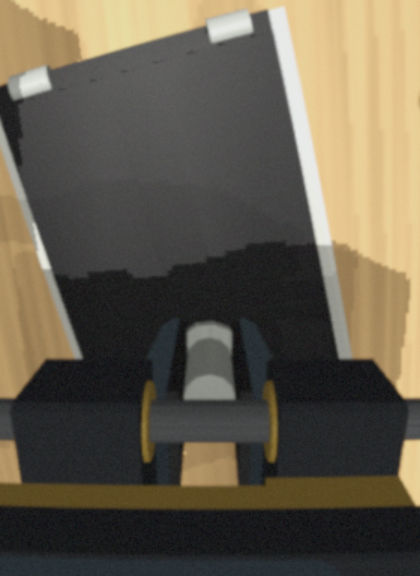

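The lid lies flat (slope 0.0015 rad, top face at 56.7 mm). The flange is seated at (210,330), and the gripper is pressing with about 22 N.

```bash
python3 -c "
from station import arm
print(arm.finish_job())"
```

```text
the job is handed in; nothing more can be done
None
```

The job is handed in: the lid is fully shut on the disc, and the gripper is still holding the round-headed pin fully home with about 22 N of downward push; the square pin, bottle and unit were not touched.

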